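# Set the indexing table to the red stud and lock it

### The arm

A 6-joint arm with a two-finger parallel gripper is mounted at the origin on a cart in front of the work surface, level with it; the furniture and walls round the work are solid. World frame = base frame: x ahead of the robot, y to its left, z up, the work surface at z = 0. Lengths are in m, angles in rad, forces in N, time in s.
With the tool pointing down it reaches from about 0.35 to 0.975 m from the base axis. Payload 4.9 kg.
Tool frame: the origin (TCP) lies between the finger pads; the fingertips stand 25 mm ahead of it and the grasp point (between the pads) lies 6 mm ahead of it; z points along the fingers, y is the line along which they close (so a half turn about z gives the same grasp; the last joint's range is limited). The gripper opens to 85 mm and grips with 20 to 120 N. Pads are 22 mm wide; open, the fingers measure 114 mm over their backs; the gripper's body (76 mm by 85 mm) begins 54 mm behind the grasp point. The pads swing forward as they close: fully open they stand 13 mm farther back than shut.
Start: joints at [1.196, 0.053, 1.613, -0, 1.476, -0.119], TCP at [0.158, 0.605, 0.256] pointing down, gripper open.
Joint ranges: [-3.01, 3.01], [-1.01, 2.22], [0.06, 2.58], [-1.02, 4.17], [0.09, 2.62], [-3.14, 3.14]. Speed limits (rad/s): [2.57, 2.57, 3.14, 3.14, 3.14, 3.14].

### API

Orientations are given as a unit quaternion [w, x, y, z].
In Python, from plant import manip gives the robot as it stands.
- The arm moves only by the shell command python3 -m inch 'ROWS'. ROWS is JSON, a list of rows, each a list of 3 entries, a list of its own where there are three numbers: the shift along the tool's x, y, z in m, then the turn, a rotation vector about the tool's x, y, z in rad, then the opening, from 0 (shut) to 1 (fully open). A call has 1 to 8 rows; each row shifts and turns the commanded pose from where the row before left it, along the tool's axes as they then stand; what a row does not reach is not made up. A row lasts 1/10 s, in which the tool goes at most 50 mm and 8.59 degrees, less where a joint would pass 70% of its speed; a pose out of reach is approached as far as the arm can. A call with a gripper value outside its range is refused whole. The fingers move at their own pace and stop on an object; the grip force is fixed at half the most. Time passes only in rows, so rows that do not move let the fingers close. It gives the time, the measured TCP pose, the force, the opening and the grip force at its end, in the units of the state.
- manip.state(): the state, without advancing time (a new reading comes with each control period).
- manip.grab_frame(name): name is "scene" or "top" or "wrist"; returns (picture, depth): 384x512x3 uint8, red, green, blue; 384x512 float32, m along the optical axis (not along the pixel's ray), 0 where there is no reading.
- manip.camera_params(name): a dict with "camera_matrix" (3x3 intrinsics, pixels), "rvec" (rotation vector, rad) and "tvec" (3), from world to camera coordinates, as OpenCV has them. Camera axes: x right, y down, z forward; pixel columns grow to the right and rows downward; lengths in m; the calibration is good to about 2 mm. The wrist camera is an equidistant fisheye: a pixel r from the principal point sees the ray r / f radians off the axis. A picture is of the moment at which its call begins: read the wrist's pose just before it. camera_params takes no time and is no camera call; for the wrist camera it gives the pose at the moment of the call.
- manip.job_done(): hands the job in; it is judged then, once.
Trained networks look in the newest picture that a camera, given by its name, has taken for a name from the list of things; names that differ only in an ending like _2 or _b are one class to them, and where a whole thing is asked for, a point or a joint stands for the part that bears it (a point fixed in the world has none). Each returns a list of dicts, best first, with "score" (0 to 1); they miss things now and then, are a little off and sometimes report something else, mostly with a low value. They report only what shows in the picture. A call takes as long as a camera call.
- manip.look_for(camera, label): "point" ([x, y, z] in m, in world coordinates, good to about 4 mm: the middle of the surface that is visible of it).
The state is a dict: "time": time; "joint_pos": joint angles; "joint_vel": joint speeds; "joint_efforts": joint torques, N m; "tool_pos": TCP position; "tool_rot": TCP orientation; "contact_force": force on the tool from outside, world axes, zero at the start; "ft_torque": the same for the moment, N m; "gripper_width": opening from 0.0 (shut) to 1.0 (fully open); "grasp_force": force on a finger pad.
Only numpy, scipy, OpenCV 4.12 (cv2) and the standard library are available. Lean on these libraries where they do the work, as an engineer would, in place of code of your own. Each camera call takes 0.05 s, during which the arm holds its last target. There are 200 camera calls.

### The job

Turn the dial of the indexing table, by pushing its black post gently round with a fingertip, until the white pointer lines up with the middle of the red stud on the scale. Then leave the dial set and push the red lock lever round until it rests against its stop. Pinch and lift nothing, and leave everything else on the bench where it is.

Things in the scene. Friction and masses are not known exactly. Their poses are not given: they have to be found in the camera images.
- table_base: hand-turned indexing table, fixed to the bench: green round base of radius 86 mm with a black scale ring (top 20 mm above the bench, white line every 10 degrees). Origin on the bench top at the dial's axis; z up. Its own -x side faces roughly to the robot (turned by up to 0.3 rad); a green ear on its own +y side (the left) carries the lock lever, a foot with two screws reaches to 108 mm on its -y side
- dial (a joint): turn of the dark steel dial about the vertical axis through the origin of table_base, rad, counter-clockwise from above is positive; at 0 the white pointer points along the table's own -x; starts between -0.35 and 0.35; stops at -2.9 and 2.9. Disc radius 60 mm, its top 38 mm above the bench, with a brass centre hub 4 mm higher. A friction brake (0.08 N m, about 2 N at the post) holds it wherever it is left
- dial_lift (a joint): how far the dial has been lifted on its spindle, m; 0 when it sits home. Only its weight (7 N) keeps it down; it must not be raised
- dial_pointer (a point): point on the centre line of the dial's white pointer bar, 75 mm from the axis (7 mm past the bar's tip), 38 mm above the bench; turns with the dial. Aligned when straight above the red stud's centre
- dial_post (a point): middle of the top of the black driving post on the dial: 18 mm in diameter, 43 mm from the axis on the side opposite to the pointer, top 75 mm above the bench, standing 37 mm above the disc (collar at its foot 26 mm in diameter, 3 mm high)
- red_stud: red marker stud, 11 mm in diameter, 6 mm high, fixed on the scale ring, 75 mm from the dial's axis; origin at the centre of its underside, 20 mm above the bench. Four studs (red, yellow, blue, white) stand at dial settings of -2.09, -1.05, 1.05 and 2.09 rad; which colour stands where changes. All are out of the post's way, lower than the disc's top
- lock_lever (a joint): turn of the red lock lever, rad: near 0 (0 to 0.3 at the start) open, at 0 pointing 0.7 rad to the right of the table's own +y (away from the robot); grows counter-clockwise from above; 1.4 closed against its stop, pointing 0.7 rad to the left of +y (towards the robot). It turns about a vertical axis at (0, +108 mm) in the frame of table_base. Friction of 0.1 N m (about 1.7 N at the knob) holds it where it is left. It does not physically block the dial
- lever_knob (a point): middle of the top of the round red knob at the end of the lever: 22 mm in diameter, 58 mm from the lever's pivot, its top 58 mm and its underside 28 mm above the bench
- m10_bolt: small steel bolt standing on its head, 18 x 16 x 50 mm, on the bench 120 to 140 mm from the dial's axis to the right, nearer the robot; origin at its foot; loose bystander; stays where it stands
- m12_bolt: larger steel bolt standing on its head, 22 x 19 x 67 mm, likewise to the right, farther from the robot; origin at its foot; loose bystander; stays where it stands
- spark_plug: spark plug lying on the bench near its front edge, 21 x 73 x 19 mm, origin at its underside; loose bystander; stays where it stands
- black_tape: roll of black tape lying flat, 72 mm in diameter, 18 mm high, origin at its underside; loose bystander; stays where it stands
- screwdriver_yellow: yellow-handled screwdriver lying on the bench to the right, 23 x 193 x 23 mm; loose bystander; stays where it stands
- wrench_10: small combination wrench lying at the right, 28 x 135 x 5 mm; loose bystander; stays where it stands
- funnel: aluminium funnel standing mouth down at the right, 100 mm in diameter, 98 mm tall; loose bystander; stays where it stands

How it is judged:
On the way, in this order (a step that is already met when the one before it is completed fails the run):
1. the pointer is set at the red stud and the dial is still, with the lever not yet closed (horizontal distance between dial_pointer and red_stud below 0.004 m and velocity of joint dial between -0.05 and 0.05 rad/s and value of joint lock_lever below 0.7 rad), for 0.2 s.
2. the lock lever is pushed round to its stop (value of joint lock_lever above 1.3 rad), for 0.2 s.
At the end, for the whole second after the job is handed in: the pointer's line passes within 4 mm of the red stud's centre (3 degrees), the lever is within 0.1 rad of its stop, the dial sits down on its spindle, and both are at rest (horizontal distance between dial_pointer and red_stud below 0.004 m and velocity of joint dial between -0.05 and 0.05 rad/s and velocity of joint lock_lever between -0.05 and 0.05 rad/s and value of joint lock_lever above 1.3 rad and value of joint dial_lift below 0.003 m); the robot touches nothing.
It fails at once if the dial is lifted on its spindle by more than 5 mm (value of joint dial_lift above 0.005 m).
It fails at once if the table, its dial or its lever is squeezed or pushed with more than 40 N (contact force between the fingers and table_base above 40 N).
It fails at once if a loose bystander is moved by more than 20 mm or lifted (distance of any of m10_bolt, m12_bolt, spark_plug, black_tape, screwdriver_yellow, wrench_10, funnel from where it was at the start of the episode above 0.02 m).
It also fails if it takes over 64 s, if anything falls off the work surface, if the arm or the gripper's body presses on something with over 40 N, if the wrist force passes 120 N, or if a joint passes its speed limit or range.

## Working session

There is one attempt and no reset: what is moved stays moved. The work goes in short steps, Python scripts to look and compute and a shell command to move; the robot and the scene stay as the last step left them, time stands still between calls to the robot, and variables do not carry over. Pictures are saved under pics/ and viewed, at most 12 in all, crops included, and the job is handed in when it is done.

```bash
ls; mkdir -p pics; cat > h.py <<'E'
import numpy as np, cv2
from plant import manip
def snap(n,f):
    p,d=manip.grab_frame(n); cv2.imwrite(f,p[:,:,::-1]); return p,d
def cam(n):
    c=manip.camera_params(n); return np.array(c["camera_matrix"]),cv2.Rodrigues(np.array(c["rvec"],float))[0],np.array(c["tvec"],float).ravel()
def world(n,u,v,z=None,depth=None,c=None):
    K,R,t=c or cam(n)
    r=np.linalg.inv(K)@[u,v,1]
    o=-R.T@t
    if depth is not None: return R.T@(r*depth-t)
    w=R.T@r; return o+w*(z-o[2])/w[2]
E
python3 - <<'E'
from h import *
s=manip.state(); print({k:np.round(v,3) for k,v in s.items()})
a,da=snap("top","pics/top0.png"); b,db=snap("scene","pics/scene0.png")
for l in ["table_base","dial_post","dial_pointer","red_stud","lever_knob","m10_bolt","m12_bolt","funnel","black_tape","spark_plug","screwdriver_yellow"]:
    for n in ["top","scene"]:
        r=manip.look_for(n,l); print(l,n,[(np.round(x["point"],3).tolist(),round(x["score"],2)) for x in r[:2]])
E
```

```text
pics
{'time': np.float64(0.0), 'joint_pos': array([ 1.196,  0.053,  1.614,  0.   ,  1.476, -0.119]), 'joint_vel': array([ 0.003, -0.   , -0.001,  0.001, -0.002,  0.   ]), 'joint_efforts': array([-1.0000e-03, -3.9368e+01, -3.7018e+01, -0.0000e+00,  7.0000e-03,
        0.0000e+00]), 'tool_pos': array([0.158, 0.604, 0.255]), 'tool_rot': array([-0.   ,  0.128,  0.992, -0.001]), 'contact_force': array([0.024, 0.818, 0.973]), 'ft_torque': array([-0.004,  0.053, -0.015]), 'grasp_force': np.float64(0.0), 'gripper_width': np.float64(1.001)}
table_base top [([0.505, 0.213, 0.016], 0.56), ([0.499, 0.347, 0.039], 0.38)]
table_base scene []
dial_post top [([0.513, 0.206, 0.038], 0.55)]
dial_post scene [([0.507, 0.207, 0.04], 0.95)]
dial_pointer top [([0.509, 0.21, 0.039], 0.61)]
dial_pointer scene [([0.507, 0.207, 0.036], 0.6), ([0.411, -0.06, 0.017], 0.56)]
red_stud top [([0.511, 0.208, 0.037], 0.47)]
red_stud scene []
lever_knob top [([0.496, 0.341, 0.037], 0.69)]
lever_knob scene [([0.496, 0.355, 0.039], 0.64)]
m10_bolt top []
m10_bolt scene []
m12_bolt top []
m12_bolt scene [([0.57, 0.1, 0.03], 0.36)]
funnel top [([0.522, -0.348, 0.02], 0.96)]
funnel scene [([0.51, -0.358, 0.024], 0.76)]
black_tape top [([0.531, -0.469, 0.015], 0.72)]
black_tape scene [([0.517, -0.465, 0.019], 0.51)]
spark_plug top [([0.411, -0.055, 0.015], 0.4), ([0.442, -0.303, 0.01], 0.3)]
spark_plug scene [([0.407, -0.06, 0.017], 0.57)]
screwdriver_yellow top [([0.437, -0.157, 0.019], 0.62)]
screwdriver_yellow scene [([0.427, -0.157, 0.019], 0.52), ([0.518, -0.465, 0.02], 0.52)]
```

```bash
python3 - <<'E'
import cv2
a=cv2.imread("pics/top0.png"); b=cv2.imread("pics/scene0.png")
from h import *
def px(n,p):
    K,R,t=cam(n); return cv2.projectPoints(np.array([p],float),cv2.Rodrigues(R)[0],t,K,None)[0].ravel()
for n in("top","scene"): print(n,px(n,[0.51,0.21,0.04]),cam(n)[0][0,0],-cam(n)[1].T@cam(n)[2])
c=px("top",[0.51,0.23,.04]).astype(int); e=px("scene",[0.51,0.23,.04]).astype(int)
out=[]
for im,q in((a,c),(b,e)):
    x,y=max(q[0]-65,0),max(q[1]-65,0); cr=im[y:y+130,x:x+130]; print(x,y,cr.shape)
    out.append(cv2.resize(cr,(400,400),interpolation=cv2.INTER_CUBIC))
cv2.imwrite("pics/crop0.png",np.hstack(out))
E
```

```text
top [184.13610606 179.77374414] 383.0663064283389 [ 0.23016175 -0.04965312  1.2141151 ]
scene [205.30332476 180.55704435] 375.1489839683508 [-0.41572944 -0.75591815  0.84146601]
112 114 (130, 130, 3)
136 113 (130, 130, 3)
```

View pics/scene0.png

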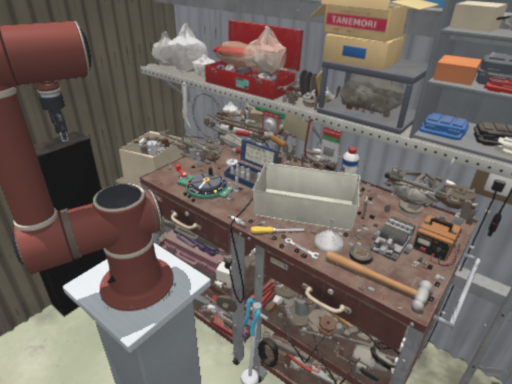

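View pics/crop0.png

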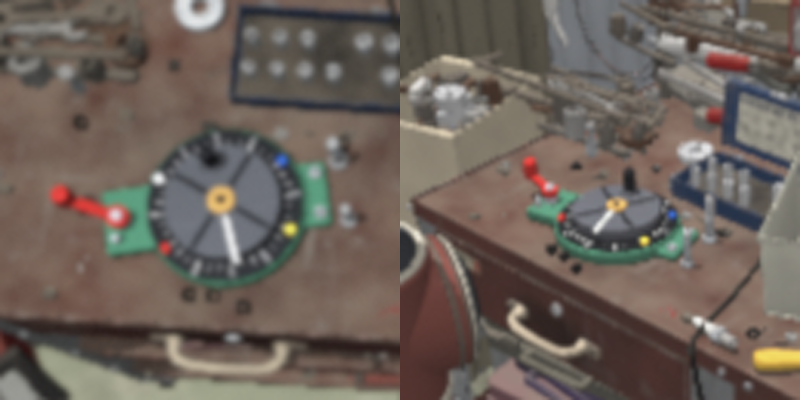

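The top crop shows the hub at (183.5,179), with the white pointer pointing down and slightly right. The red stud is lower left at about (166,195), the lever upper left, and the bolts at the right. So the dial must turn about 1.2 rad clockwise. Next I'll move over it for a close look.

```bash
python3 - <<'E'
from h import *
from scipy.spatial.transform import Rotation as Ro
s=manip.state(); q=s["tool_rot"]; R=Ro.from_quat(np.r_[q[1:],q[0]]).as_matrix()
K,Rc,t=cam("wrist"); print(K,"cam in tool",R.T@(-Rc.T@t-s["tool_pos"]),"axes in tool\n",R.T@Rc.T)
c=cam("top")
hub=world("top",183.5,179,.042,c=c); red=world("top",165.95,194.6,.026,c=c); print(hub,red,np.linalg.norm((red-hub)[:2]))
print("move to (.47,.22,.27):",R.T@(np.array([.47,.22,.27])-s["tool_pos"]))
E
```

```text
[[297.31863964   0.         256.62637066]
 [  0.         297.31863964 190.22364615]
 [  0.           0.           1.        ]] cam in tool [ 0.06609787 -0.00061989 -0.11810086] axes in tool
 [[-1.02195562e-03 -9.64208151e-01 -2.65144484e-01]
 [ 9.99999464e-01 -9.40842419e-04 -4.32923009e-04]
 [ 1.67968716e-04 -2.65144785e-01  9.64208595e-01]]
[0.51189766 0.21183965 0.042     ] [0.46140663 0.26517439 0.026     ] 0.07344343649040704
move to (.47,.22,.27): [-0.39905017 -0.29323208 -0.01367682]
```

```bash
python3 -m inch '[[[-0.025,-0.018,-0.001],[0,0,0],1],[[-0.025,-0.018,-0.001],[0,0,0],1],[[-0.025,-0.018,-0.001],[0,0,0],1],[[-0.025,-0.018,-0.001],[0,0,0],1],[[-0.025,-0.018,-0.001],[0,0,0],0.5],[[-0.025,-0.018,-0.001],[0,0,0],0.2],[[-0.025,-0.018,-0.001],[0,0,0],0],[[-0.025,-0.018,-0.001],[0,0,0],0]]' && python3 -m inch '[[[-0.025,-0.018,-0.001],[0,0,0],0],[[-0.025,-0.018,-0.001],[0,0,0],0],[[-0.025,-0.018,-0.001],[0,0,0],0],[[-0.025,-0.018,-0.001],[0,0,0],0],[[-0.025,-0.018,-0.001],[0,0,0],0],[[-0.025,-0.018,-0.001],[0,0,0],0],[[-0.025,-0.018,-0.001],[0,0,0],0],[[0,0,0],[0,0,0],0]]'
python3 - <<'E'
from h import *
snap("wrist","pics/w1.png")
np.save("w1cam.npy",np.array([*cam("wrist")],dtype=object),allow_pickle=True)
E
```

```text
time: 2.0
tool_pos: [0.3158, 0.4137, 0.2645]
tool_rot: [0.0, 0.127, 0.992, 0.0]
contact_force: [0.3, 0.0, 0.7]
gripper_width: 0.333
grasp_force: 0.0
time: 2.8
tool_pos: [0.4544, 0.2463, 0.2716]
tool_rot: [0.001, 0.13, 0.992, -0.0]
contact_force: [-0.3, 0.0, -0.1]
gripper_width: 0.003
grasp_force: 0.0Traceback (most recent call last):
  File "<stdin>", line 3, in <module>
ValueError: could not broadcast input array from shape (3,3) into shape (3,)
```

View pics/w1.png

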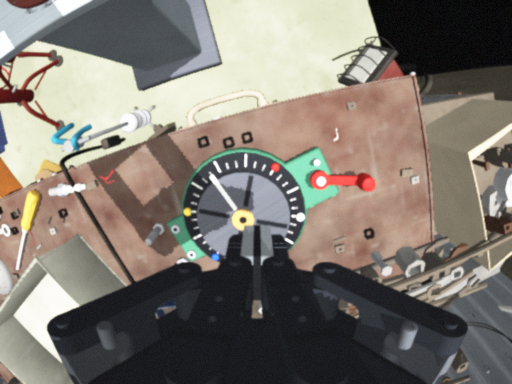

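The wrist view shows the hub at (243,218), the red stud at (276,168), and the pointer tip near (213,175). The lever pivot is at (320,181) and the knob at (368,183). Next I'll get sub-pixel positions.

```bash
cat >> h.py <<'E'
def wray(u,v,z,c=None):
    K,R,t=c or cam("wrist")
    p=cv2.fisheye.undistortPoints(np.array([[[u,v]]],float),K,np.zeros(4)).ravel()
    o=-R.T@t; w=R.T@np.r_[p,1]; return o+w*(z-o[2])/w[2]
def blob(im,lo,hi,near,rad=14):
    h=cv2.cvtColor(im,cv2.COLOR_RGB2HSV); m=cv2.inRange(h,np.array(lo),np.array(hi))
    if lo[0]==0 and hi[0]<15: m|=cv2.inRange(h,np.array([168,lo[1],lo[2]]),np.array([180,255,255]))
    k=np.zeros_like(m); cv2.circle(k,tuple(int(x) for x in near),rad,255,-1); m&=k
    n,l,st,ce=cv2.connectedComponentsWithStats(m)
    if n<2: return None
    i=1+np.argmax(st[1:,4]); return ce[i],st[i,4],l==i
RED=([0,140,90],[8,255,255]);YEL=([20,140,90],[35,255,255]);BLU=([105,140,80],[125,255,255]);WHT=([0,0,170],[180,50,255]);BRS=([12,90,100],[30,220,255])
def table(hubpx,redpx,pp,im,c=None,extra=()):
    """hub, red stud, pointer angle errors from a wrist picture"""
    hub=wray(*blob(im,*BRS,hubpx)[0],.042,c)
    r=blob(im,*RED,redpx,8); red=wray(*r[0],.026,c)
    b=blob(im,*WHT,pp,22); ys,xs=np.nonzero(b[2])
    P=np.array([wray(x,y,.039,c)[:2] for x,y in zip(xs,ys)])
    vx,vy,x0,y0=cv2.fitLine(P.astype(np.float32),cv2.DIST_L2,0,.001,.001).ravel()
    d=np.array([vx,vy]); d*=np.sign(d@(P.mean(0)-hub[:2]))
    off=np.cross(d,hub[:2]-[x0,y0])
    rr=(red-hub)[:2]; R=np.linalg.norm(rr)
    e=np.arctan2(np.cross(d,rr),d@rr); tip=(P-hub[:2])@d
    print("hub",hub.round(4),"red",red.round(4),"R",R.round(4),"npx",r[1],b[1],"line off",off.round(4),"len",tip.min().round(4),tip.max().round(4),"pointer world ang",np.arctan2(d[1],d[0]).round(4),"red ang",np.arctan2(rr[1],rr[0]).round(4),"to turn",e.round(4))
    return hub,red,d,e
E
python3 -W ignore - <<'E'
from h import *
im=cv2.imread("pics/w1.png")[:,:,::-1].copy()
c=cam("wrist"); hub,red,d,e=table((243,218),(276,168),(222,188),im,c)
for n,co,p,z in(("yel",YEL,(187,211),.026),("blue",BLU,(216,257),.026),("white",WHT,(300,217),.026),("knob",RED,(368,183),.058),("pivotw",WHT,(320,181),.05)):
    b=blob(im,*co,p,9)
    if b: w=wray(*b[0],z,c); v=(w-hub)[:2]; print(n,b[0].round(1),b[1],w.round(4),np.linalg.norm(v).round(4),np.arctan2(v[1],v[0]).round(3))
a=cv2.imread("pics/top0.png")[:,:,::-1].copy(); ct=cam("top")
for n,co,p,z in(("hub",BRS,(183.5,179),.042),("red",RED,(166,194.6),.026),("yel",YEL,(206,188.5),.026),("blue",BLU,(203.6,166),.026),("knob",RED,(131.5,177.5),.058)):
    b=blob(a,*co,p,6)
    if b: print("top",n,b[0].round(1),b[1],world("top",*b[0],z,c=ct).round(4))
E
```

```text
hub [0.516  0.2132 0.042 ] red [0.4626 0.2683 0.026 ] R 0.0767 npx 64 470 line off 0.0227 len 0.0209 0.0716 pointer world ang -2.5282 red ang 2.3401 to turn -1.4149
yel [187.  211.3] 56 [0.4903 0.1419 0.026 ] 0.0758 -1.917
blue [215.1 256.2] 39 [0.5627 0.1583 0.026 ] 0.072 -0.866
white [299.1 216.7] 81 [0.5351 0.2828 0.026 ] 0.0722 1.303
knob [366.9 182.8] 203 [0.5026 0.3711 0.058 ] 0.1585 1.655
pivotw [320.6 180.9] 76 [0.488  0.3165 0.05  ] 0.1071 1.835
top hub [183.3 178.4] 61 [0.5137 0.2126 0.042 ]
top red [165.1 193.9] 8 [0.4636 0.2681 0.026 ]
top yel [206.  188.2] 5 [0.4904 0.1407 0.026 ]
top blue [203.2 165.5] 11 [0.5644 0.1571 0.026 ]
top knob [132.3 177.6] 43 [0.5023 0.368  0.058 ]
```

```bash
cat >> h.py <<'E'
C=np.array([.5127,.2128])
def pointer(im,guess,c=None,cen=C):
    """pointer angle (world) from white pixels 24..58 mm from axis, near the guessed angle"""
    h=cv2.cvtColor(im,cv2.COLOR_RGB2HSV); c=c or cam("wrist")
    ys,xs=np.nonzero(cv2.inRange(h,np.array([0,0,150]),np.array([180,60,255])))
    K,R,t=c; p=cv2.fisheye.undistortPoints(np.stack([xs,ys],1)[:,None].astype(float),K,np.zeros(4))[:,0]
    o=-R.T@t; w=np.c_[p,np.ones(len(p))]@R; P=(o+w*((.039-o[2])/w[:,2:]))[:,:2]-cen
    a=np.angle(np.exp(1j*(np.arctan2(P[:,1],P[:,0])-guess))); r=np.linalg.norm(P,axis=1)
    m=(r>.024)&(r<.058)&(abs(a)<.3); Q=P[m]
    vx,vy,x0,y0=cv2.fitLine(Q.astype(np.float32),cv2.DIST_L2,0,.0001,.001).ravel()
    d=np.array([vx,vy])*np.sign(vx*x0+vy*y0); n=np.array([-d[1],d[0]])
    print("pointer n",m.sum(),"mean ang",(guess+a[m].mean()).round(4),"line ang",np.arctan2(d[1],d[0]).round(4),"offset from axis",(n@[x0,y0]).round(4),"width",np.std(Q@n).round(4))
    return guess+a[m].mean(), d, n*(n@[x0,y0])
E
python3 -W ignore - <<'E'
from h import *
im=cv2.imread("pics/w1.png")[:,:,::-1].copy()
a,d,off=pointer(im,-2.75)
red=np.array([.4626,.2683]); print("to turn",np.arctan2(*(red-C)[::-1])-2*np.pi-a)
yaw=.215; post=C-.043*np.r_[np.cos(a),np.sin(a)]; print("post",post)
piv=C+.108*np.array([-np.sin(yaw),np.cos(yaw)]); k=np.array([.5026,.3705])-piv; print("pivot",piv,"lever",np.linalg.norm(k),"q",np.arctan2(k[1],k[0])-(yaw+np.pi/2-.7))
s=manip.state(); print(s["tool_pos"],s["tool_rot"])
E
```

```text
pointer n 229 mean ang -2.8427 line ang -3.0681 offset from axis 0.0095 width 0.0043
to turn -1.1354073969514071
post [0.5537932  0.22546289]
pivot [0.48965848 0.31831345] lever 0.053767266429230146 q 0.24191796829519552
[0.45339032 0.24751916 0.27144133] [1.78168732e-05 1.28982570e-01 9.91646856e-01 1.00621656e-04]
```

```bash
sed -i 's/\[0,0,150\]/[0,0,VT]/; s/^C=np/VT=190\nC=np/' h.py; python3 -W ignore - <<'E'
import h
from h import *
im=cv2.imread("pics/w1.png")[:,:,::-1].copy()
for u,v in((213,175),(235,207)): print(wray(u,v,.039)[:2]-C)
for vt in(170,190,210): 
    h.VT=vt; pointer(im,-2.75)
cv2.imwrite("pics/w1c.png",cv2.resize(im[130:280,165:395,::-1],None,fx=3.4,fy=3.4,interpolation=cv2.INTER_CUBIC))
E
```

```text
[-0.06239575 -0.0200594 ]
[-0.01620257 -0.00533869]
pointer n 207 mean ang -2.8412 line ang -3.0753 offset from axis 0.01 width 0.0043
pointer n 158 mean ang -2.8196 line ang -2.9976 offset from axis 0.0074 width 0.0039
pointer n 117 mean ang -2.7844 line ang -2.8085 offset from axis 0.001 width 0.0016
```

View pics/w1c.png

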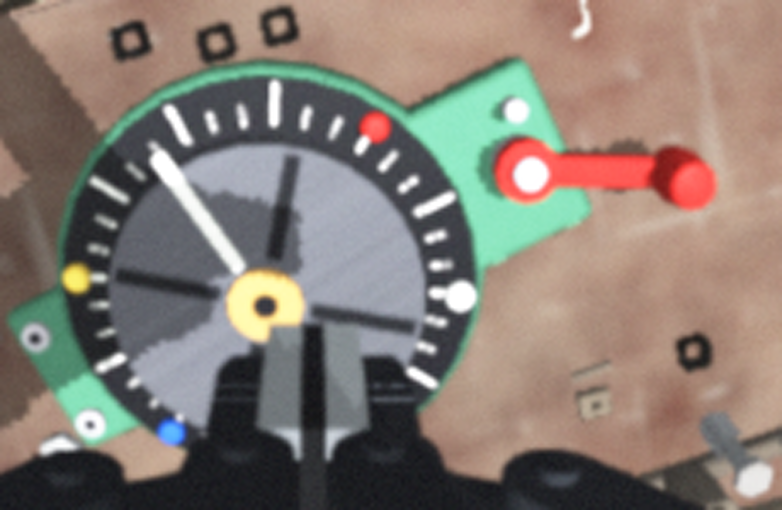

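The crop shows the pointer tip at (160,155), the red stud at (376,127), and the knob at (688,180). The closed fingertips are over the hub. The dial needs about −1.16 rad. I'll go beyond the post on its left side, then down.

```bash
python3 -m inch '[[[-0.027,0.012,0],[0,0,0],0],[[-0.026,0.012,0],[0,0,0],0],[[-0.026,0.012,0],[0,0,0],0],[[-0.026,0.012,0],[0,0,0],0],[[0,0,0.03],[0,0,0],0],[[0,0,0.03],[0,0,0],0],[[0,0,0.03],[0,0,0],0],[[0,0,0.03],[0,0,0],0]]' && python3 -m inch '[[[0,0,0.025],[0,0,0],0],[[0,0,0.025],[0,0,0],0],[[0,0,0.015],[0,0,0],0],[[0,0,0.01],[0,0,0],0],[[0,0,0],[0,0,0],0],[[0,0,0],[0,0,0],0]]'
python3 -W ignore - <<'E'
from h import *
print(manip.state()["contact_force"],wray(382,268,0)); snap("wrist","pics/w2.png")
E
```

```text
time: 3.65
tool_pos: [0.5656, 0.2696, 0.1501]
tool_rot: [-0.0, 0.127, 0.992, 0.0]
contact_force: [1.0, 0.3, 0.1]
gripper_width: 0.0
grasp_force: 0.0
time: 4.25
tool_pos: [0.5669, 0.2689, 0.0774]
tool_rot: [0.001, 0.127, 0.992, 0.0]
contact_force: [0.5, -0.4, 0.6]
gripper_width: 0.004
grasp_force: 0.0
[ 0.48545605 -0.38641712  0.63335338] [6.43674259e-01 3.52794090e-01 2.77555756e-17]
```

View pics/w2.png

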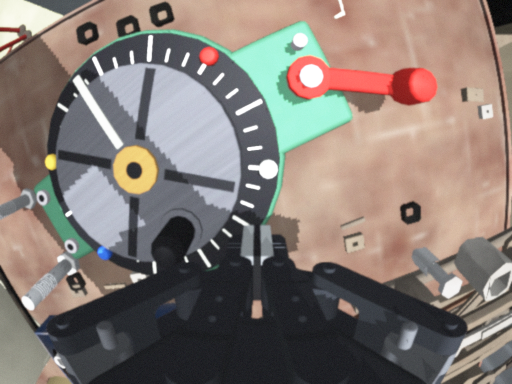

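The close view shows the post at about (180,240), the shut fingertips at (257,245) to its left, the hub at (133,170), the red stud at (208,56) and the pointer from (120,146) to (80,80).

```bash
cat >> h.py <<'E'
def measure(im,px,guess,c=None):
    c=c or cam("wrist"); S={}
    for n,co in(("red",RED),("yel",YEL),("blue",BLU),("wht",WHT)):
        if n in px:
            b=blob(im,*co,px[n],11)
            if b: S[n]=wray(*b[0],.024,c)[:2]; 
    th={"red":-1.05,"yel":1.05,"blue":2.09,"wht":-2.09}
    A=[];B=[]
    for n,p in S.items():   # p = C + cos(th)*a + sin(th)*a_perp, |a| = 75 mm fitted
        k,s=np.cos(th[n]),np.sin(th[n]); A+=[[1,0,k,-s],[0,1,s,k]]; B+=[*p]
    x,res,*_=np.linalg.lstsq(np.array(A),np.array(B),rcond=None); cen=x[:2]
    yaw=np.angle(np.exp(1j*(np.arctan2(x[3],x[2])-np.pi))); print("cen",cen.round(4),"R",np.hypot(*x[2:]).round(4),"yaw",yaw.round(4),"rms",np.sqrt(res/len(B)).round(5),list(S))
    a,d,off=pointer(im,guess,c,cen)
    dial=np.angle(np.exp(1j*(a-np.pi-yaw))); rr=S["red"]-cen; ra=np.arctan2(rr[1],rr[0])
    print("dial",dial.round(4),"to turn (mean ang)",np.angle(np.exp(1j*(ra-a))).round(4),"(line)",np.angle(np.exp(1j*(ra-np.arctan2(d[1],d[0])))).round(4))
    return cen,yaw,a,S
E
sed -i 's/(abs(a)<.3)/(abs(a)<.2)/' h.py
python3 -W ignore - <<'E'
from h import *
im=cv2.imread("pics/w2.png")[:,:,::-1].copy()
cen,yaw,a,S=measure(im,dict(red=(208,56),yel=(52,161),blue=(104,254),wht=(268,169)),-2.82)
post=cen-.043*np.r_[np.cos(a),np.sin(a)]; s=manip.state(); print("post",post,"finger rel post", s["tool_pos"][:2]-post)
w=wray(*blob(im,*RED,(422,86),16)[0],.058); w1=wray(311,76,.045); print("knob",w,"pivot",w1,"expected pivot",cen+.108*np.r_[-np.sin(yaw),np.cos(yaw)])
E
```

```text
cen [0.5154 0.2112] R 0.0751 yaw 0.2154 rms [0.00034] ['red', 'yel', 'blue', 'wht']
pointer n 471 mean ang -2.7925 line ang -2.8075 offset from axis 0.0006 width 0.0016
dial 0.1337 to turn (mean ang) -1.1801 (line) -1.165
post [0.55585347 0.22590491] finger rel post [0.01144198 0.04298378]
knob [0.50822414 0.37032775 0.058     ] pivot [0.49259052 0.31613504 0.045     ] expected pivot [0.49236563 0.31670023]
```

```bash
python3 -m inch '[[[-0.003,-0.006,0],[0,0,0],0],[[0,-0.006,0],[0,0,0],0],[[0,-0.004,0],[0,0,0],0],[[0,-0.004,0],[0,0,0],0],[[0,-0.004,0],[0,0,0],0],[[0,-0.004,0],[0,0,0],0]]' && python3 -m inch '[[[0,-0.005,0],[0,0,0],0],[[0,-0.005,0],[0,0,0],0],[[0,-0.005,0],[0,0,0],0],[[0,-0.005,0],[0,0,0],0],[[0,-0.005,0],[0,0,0],0],[[0,0,0],[0,0,0],0]]'
python3 -W ignore - <<'E'
from h import *
p,_=snap("wrist","pics/w3.png"); print(manip.state()["contact_force"])
K,R,t=cam("wrist")
def pr(P): return cv2.fisheye.projectPoints(np.array([[P]],float),cv2.Rodrigues(R)[0],t,K,np.zeros(4))[0].ravel()
cen=np.array([.5154,.2112]);px={}
for n,th in(("red",-1.05),("yel",1.05),("blue",2.09),("wht",-2.09)):
    a=np.pi+.2154+th; px[n]=pr([*(cen+.075*np.r_[np.cos(a),np.sin(a)]),.024])
print({k:v.round() for k,v in px.items()})
for g in np.arange(-4,-2.8,.2):
    try: print(g); pointer(p,g,None,cen)
    except Exception as e: print("x")
E
```

```text
time: 4.9
tool_pos: [0.564, 0.2415, 0.0776]
tool_rot: [0.003, 0.128, 0.992, 0.002]
contact_force: [5.5, 4.1, -0.8]
gripper_width: -0.001
grasp_force: 2.9
time: 5.5
tool_pos: [0.5551, 0.2155, 0.076]
tool_rot: [-0.001, 0.128, 0.992, -0.001]
contact_force: [0.7, 0.0, -0.7]
gripper_width: -0.001
grasp_force: 0.3
[ 0.65720407 -0.12304199 -0.01067906]
{'red': array([305.,  53.]), 'yel': array([115., 157.]), 'blue': array([174., 256.]), 'wht': array([358., 168.])}
-4.0
pointer n 2051 mean ang -3.9991 line ang 2.2851 offset from axis -0.0 width 0.0051
-3.8
pointer n 2063 mean ang -3.7999 line ang 2.4845 offset from axis -1e-04 width 0.0051
-3.5999999999999996
pointer n 2024 mean ang -3.6026 line ang 2.6855 offset from axis -0.0002 width 0.0051
-3.3999999999999995
pointer n 2014 mean ang -3.3998 line ang 2.878 offset from axis 0.0002 width 0.0051
-3.1999999999999993
pointer n 2015 mean ang -3.2023 line ang 3.0795 offset from axis 1e-04 width 0.0051
-2.999999999999999
pointer n 1423 mean ang -3.0556 line ang -3.0014 offset from axis -0.0023 width 0.0039
-2.799999999999999
pointer n 1105 mean ang -2.7818 line ang -2.85 offset from axis 0.0029 width 0.0064
```

View pics/w3.png

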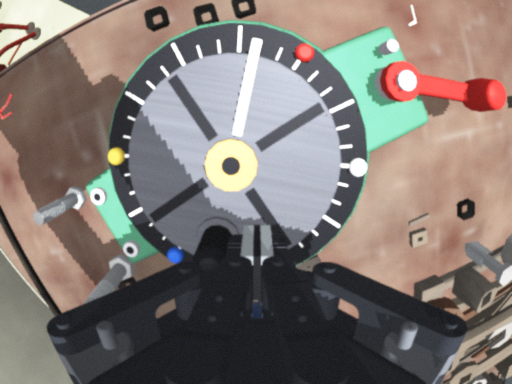

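The pointer tip is now at (256,42) and the red stud at (305,53). The post follows, and I'll compute what remains with a higher threshold because the disc is bright here.

```bash
cat >> h.py <<'E'
def pr(P):
    K,R,t=cam("wrist"); return cv2.fisheye.projectPoints(np.array([[P]],float),cv2.Rodrigues(R)[0],t,K,np.zeros(4))[0].ravel()
def check(p,guess,vt=215):
    global VT; VT=vt; cen=np.array([.5154,.2112]);px={}
    for n,th in(("red",-1.05),("yel",1.05),("blue",2.09),("wht",-2.09)):
        a=np.pi+.2154+th; px[n]=pr([*(cen+.075*np.r_[np.cos(a),np.sin(a)]),.024])
    r=measure(p,px,guess); cen,_,a,_=r
    s=manip.state(); f=s["tool_pos"][:2]-cen+.043*np.r_[np.cos(a),np.sin(a)]
    t=np.array([-.967,.256]); print("finger rel post tx,ty",(f@t).round(4),(f@[.256,.967]).round(4),"F",s["contact_force"].round(1)); return r
E
python3 -W ignore - <<'E'
from h import *
p=cv2.imread("pics/w3.png")[:,:,::-1].copy()
t=wray(256,42,.039)[:2]; b=wray(239,130,.039)[:2]; g=np.arctan2(*(t-b)[::-1])-2*np.pi; print(g,t,b)
for vt in(205,220,235): check(p,g,vt)
E
```

```text
-3.5865079360470045 [0.45551571 0.24066618] [0.49824803 0.22029145]
cen [0.5148 0.2119] R 0.0741 yaw 0.2148 rms [0.0005] ['red', 'yel', 'blue', 'wht']
pointer n 1995 mean ang -3.5899 line ang 2.7108 offset from axis -0.0007 width 0.0051
dial -0.663 to turn (mean ang) -0.3765 (line) -0.394
finger rel post tx,ty 0.0043 0.022 F [ 0.7 -0.1 -0. ]
cen [0.5148 0.2119] R 0.0741 yaw 0.2148 rms [0.0005] ['red', 'yel', 'blue', 'wht']
pointer n 1150 mean ang -3.6251 line ang 2.5795 offset from axis 0.0033 width 0.0036
dial -0.6983 to turn (mean ang) -0.3412 (line) -0.2627
finger rel post tx,ty 0.004 0.0235 F [ 0.7 -0.1 -0. ]
cen [0.5148 0.2119] R 0.0741 yaw 0.2148 rms [0.0005] ['red', 'yel', 'blue', 'wht']
pointer n 739 mean ang -3.5917 line ang 2.6797 offset from axis 0.0005 width 0.0017
dial -0.6649 to turn (mean ang) -0.3746 (line) -0.3629
finger rel post tx,ty 0.0043 0.0221 F [ 0.7 -0.1 -0. ]
```

```bash
python3 -m inch '[[[0,-0.003,0],[0,0,0],0],[[0,-0.003,0],[0,0,0],0],[[0,-0.003,0],[0,0,0],0],[[0,-0.002,0],[0,0,0],0],[[0,0,0],[0,0,0],0],[[0,0,0],[0,0,0],0]]'
python3 -W ignore - <<'E'
from h import *
p,_=snap("wrist","pics/w4.png")
for vt in(220,235,245): check(p,-3.88,vt)
E
```

```text
time: 6.15
tool_pos: [0.5531, 0.2054, 0.0763]
tool_rot: [0.0, 0.128, 0.992, -0.0]
contact_force: [-0.7, 1.0, 0.4]
gripper_width: -0.001
grasp_force: 0.4
cen [0.5151 0.2113] R 0.0745 yaw 0.2117 rms [0.00056] ['red', 'yel', 'blue', 'wht']
pointer n 1662 mean ang -3.8842 line ang 2.3814 offset from axis 0.0007 width 0.005
dial -0.9544 to turn (mean ang) -0.0876 (line) -0.0701
finger rel post tx,ty -0.0002 0.024 F [0.6 1.3 0.3]
cen [0.5151 0.2113] R 0.0745 yaw 0.2117 rms [0.00056] ['red', 'yel', 'blue', 'wht']
pointer n 741 mean ang -3.8588 line ang 2.419 offset from axis 0.0002 width 0.0017
dial -0.929 to turn (mean ang) -0.1131 (line) -0.1077
finger rel post tx,ty 0.0003 0.0231 F [0.6 1.3 0.3]
cen [0.5151 0.2113] R 0.0745 yaw 0.2117 rms [0.00056] ['red', 'yel', 'blue', 'wht']
pointer n 703 mean ang -3.8578 line ang 2.4215 offset from axis 0.0002 width 0.0016
dial -0.9279 to turn (mean ang) -0.1141 (line) -0.1102
finger rel post tx,ty 0.0003 0.023 F [0.6 1.3 0.3]
```

```bash
python3 -m inch '[[[0,-0.001,0],[0,0,0],0],[[0,-0.001,0],[0,0,0],0],[[0,-0.001,0],[0,0,0],0],[[0,-0.0007,0],[0,0,0],0],[[0,0,0],[0,0,0],0],[[0,0,0],[0,0,0],0]]'
python3 -W ignore - <<'E'
from h import *
p,_=snap("wrist","pics/w5.png")
check(p,-3.95,240)
E
```

```text
time: 6.8
tool_pos: [0.5521, 0.2022, 0.0763]
tool_rot: [-0.0, 0.128, 0.992, -0.0]
contact_force: [-1.6, 3.0, -0.3]
gripper_width: -0.0
grasp_force: 1.3
cen [0.5149 0.2112] R 0.0752 yaw 0.2099 rms [0.00081] ['red', 'yel', 'blue', 'wht']
pointer n 698 mean ang -3.9436 line ang 2.3418 offset from axis -1e-04 width 0.0016
dial -1.0119 to turn (mean ang) -0.0322 (line) -0.0344
finger rel post tx,ty -0.0015 0.023 F [-1.   3.4 -1.2]
```

```bash
python3 -m inch '[[[0,-0.0006,0],[0,0,0],0],[[0,-0.0006,0],[0,0,0],0],[[0,0,0],[0,0,0],0],[[0,0,0],[0,0,0],0]]'
python3 -W ignore - <<'E'
from h import *
p,_=snap("wrist","pics/w6.png")
check(p,-3.97,240)
E
python3 -m inch '[[[0,0.005,0],[0,0,0],0],[[0,0.01,0],[0,0,0],0],[[0,0.015,0],[0,0,0],0],[[0,0,0],[0,0,0],0]]'
python3 -W ignore - <<'E'
from h import *
p,_=snap("wrist","pics/w7.png")
check(p,-3.97,240); check(p,-3.97,225)
E
```

```text
time: 7.25
tool_pos: [0.5518, 0.201, 0.0763]
tool_rot: [-0.0, 0.128, 0.992, -0.0]
contact_force: [-1.3, 2.9, -1.0]
gripper_width: 0.003
grasp_force: 1.4
cen [0.5148 0.2109] R 0.0753 yaw 0.2121 rms [0.00102] ['red', 'yel', 'blue', 'wht']
pointer n 702 mean ang -3.9821 line ang 2.3101 offset from axis -0.0003 width 0.0017
dial -1.0526 to turn (mean ang) 0.0158 (line) 0.0068
finger rel post tx,ty -0.0024 0.0235 F [-0.8  3.9 -0.6]
time: 7.7
tool_pos: [0.5602, 0.2318, 0.0768]
tool_rot: [0.001, 0.127, 0.992, 0.0]
contact_force: [-0.3, -0.5, 0.1]
gripper_width: 0.002
grasp_force: 0.0
cen [0.5143 0.2113] R 0.0742 yaw 0.2143 rms [0.00036] ['red', 'yel', 'wht']
pointer n 717 mean ang -3.9608 line ang 2.3103 offset from axis 0.0005 width 0.0017
dial -1.0335 to turn (mean ang) -0.0089 (line) 0.0032
finger rel post tx,ty -0.0025 0.0536 F [0.3 0.2 0.4]
cen [0.5143 0.2113] R 0.0742 yaw 0.2143 rms [0.00036] ['red', 'yel', 'wht']
pointer n 976 mean ang -3.9871 line ang 2.1762 offset from axis 0.005 width 0.0033
dial -1.0598 to turn (mean ang) 0.0174 (line) 0.1373
finger rel post tx,ty -0.0032 0.0546 F [0.3 0.2 0.4]
```

View pics/w7.png

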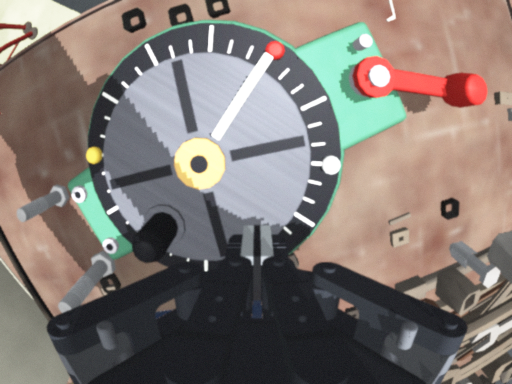

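The white pointer's tip at (270,55) now points straight at the red stud (275,48), so the dial is set. Next is the lever. First I'll raise the tool, turn it by −0.57 rad about tool z, and check the bolt-like clutter at (458,248).

```bash
python3 -W ignore - <<'E'
from h import *
for u,v in((455,245),(400,237),(450,207),(490,275)): print(u,v,wray(u,v,0.0).round(3))
w=wray(*blob(cv2.imread("pics/w7.png")[:,:,::-1].copy(),*RED,(465,88),14)[0],.056); print("knob",w, manip.state()["joint_pos"].round(2))
p,d=manip.grab_frame("top"); K,R,t=cam("top")
for x,y in((.5417,.3916),(.58,.40),(.6,.42)):
    q=cv2.projectPoints(np.array([[x,y,0.]]),cv2.Rodrigues(R)[0],t,K,None)[0].ravel(); print(x,y,q.round())
# height map max in the area behind knob
vv,uu=np.mgrid[0:384,0:512]; P=(np.stack([(uu-K[0,2])/K[0,0]*d,(vv-K[1,2])/K[1,1]*d,d],-1)-t)@R
for x in np.arange(.48,.68,.02):
    print(x.round(2),[ (lambda m: round(float(P[...,2][m].max()),3) if m.any() else None)((abs(P[...,0]-x)<.01)&(abs(P[...,1]-y)<.01)&(d>0)) for y in np.arange(.32,.48,.02)])
E
python3 -m inch '[[[0,0,-0.02],[0,0,0],0],[[0,0,-0.025],[0,0,0],0],[[0,0,0],[0,0,-0.143],0],[[0,0,0],[0,0,-0.143],0],[[0,0,0],[0,0,-0.143],0],[[0,0,0],[0,0,-0.143],0],[[0,0,0],[0,0,0],0],[[0,0,0],[0,0,0],0]]'
```

```text
455 245 [0.638 0.387 0.   ]
400 237 [0.612 0.332 0.   ]
450 207 [0.601 0.381 0.   ]
490 275 [0.692 0.438 0.   ]
knob [0.5052099  0.36230663 0.056     ] [ 0.27  0.18  1.79 -0.    1.17 -1.05]
0.5417 0.3916 [133. 170.]
0.58 0.4 [132. 159.]
0.6 0.42 [127. 153.]
0.48 [None, None, None, 0.003, 0.004, 0.006, 0.006, 0.006]
0.5 [None, None, None, 0.007, 0.004, 0.003, 0.005, 0.007]
0.52 [None, None, None, None, 0.004, 0.004, 0.011, 0.013]
0.54 [None, None, None, None, None, 0.004, 0.004, 0.01]
0.56 [None, None, None, None, None, 0.006, 0.008, 0.005]
0.58 [None, None, None, None, None, 0.004, 0.005, 0.004]
0.6 [None, 0.01, 0.004, None, None, 0.005, 0.004, 0.008]
0.62 [None, 0.006, 0.006, None, None, 0.059, 0.049, 0.005]
0.64 [None, None, None, None, 0.091, 0.091, 0.093, 0.091]
0.66 [None, None, None, None, 0.073, 0.084, 0.089, 0.088]
0.68 [None, None, None, None, 0.089, 0.089, 0.091, 0.093]
time: 8.6
tool_pos: [0.5593, 0.2298, 0.1212]
tool_rot: [-0.0, -0.156, 0.988, -0.0]
contact_force: [0.8, -0.3, 0.3]
gripper_width: -0.001
grasp_force: 0.0
```

```bash
python3 -m inch '[[[-0.0067,0.032,0],[0,0,0],0],[[-0.0067,0.032,0],[0,0,0],0],[[-0.0067,0.032,0],[0,0,0],0],[[-0.0067,0.032,0],[0,0,0],0],[[-0.0067,0.032,0],[0,0,0],0],[[0,0,0],[0,0,0],0],[[0,0,0.02],[0,0,0],0],[[0,0,0],[0,0,0],0]]'
python3 -W ignore - <<'E'
from h import *
p,_=snap("wrist","pics/w8.png"); print(pr([.5088,.3723,.058]),pr([.4924,.3167,.05]))
for r in (15,):
    for q in (pr([.5088,.3723,.058]),): 
        b=blob(p,*RED,q,30); print(b[0],b[1],wray(*b[0],.056))
E
```

```text
time: 9.4
tool_pos: [0.5398, 0.3911, 0.0983]
tool_rot: [-0.003, -0.157, 0.988, -0.001]
contact_force: [-0.2, -0.7, -0.1]
gripper_width: -0.002
grasp_force: 0.0
[243.64034916 167.26387397] [161.43435534 109.99970864]
[241.82560297 158.94897959] 1078 [0.50504297 0.36997609 0.056     ]
```

View pics/w8.png

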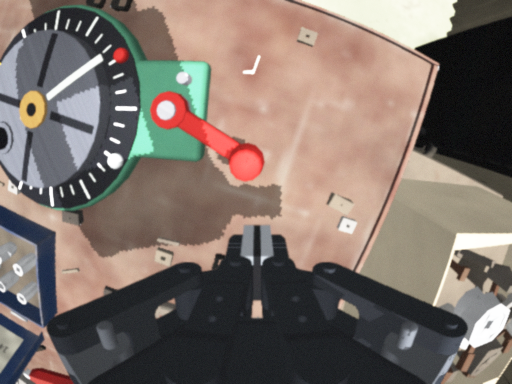

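The knob is at (246,162), straight ahead of the fingertips at (257,245). I'll descend and push along tool +x.

```bash
python3 -m inch '[[[0,-0.002,0.015],[0,0,0],0],[[0,0,0.015],[0,0,0],0],[[0,0,0.007],[0,0,0],0],[[0,0,0],[0,0,0],0],[[0.006,0,0],[0,0,0],0],[[0.005,0,0],[0,0,0],0],[[0.004,0,0],[0,0,0],0],[[0.004,0,0],[0,0,0],0]]' && python3 -m inch '[[[0.005,0,0],[0,0,0],0],[[0.005,0,0],[0,0,0],0],[[0.005,0,0],[0,0,0],0],[[0.005,0,0],[0,0,0],0],[[0.005,0,0],[0,0,0],0],[[0.005,0,0],[0,0,0],0],[[0,0,0],[0,0,0],0]]'
python3 -W ignore - <<'E'
from h import *
p,_=snap("wrist","pics/w9.png"); piv=np.array([.4924,.3167])
b=blob(p,*RED,(257,150),70); print(b[0],b[1],manip.state()["contact_force"],pr([*piv,.05]))
for q in np.arange(.2,1.5,.2):
    a=.215+np.pi/2-.7+q; print(q.round(1),pr([*(piv+.058*np.r_[np.cos(a),np.sin(a)]),.058]).round())
E
```

```text
time: 10.25
tool_pos: [0.5241, 0.3851, 0.065]
tool_rot: [0.001, -0.157, 0.988, 0.001]
contact_force: [3.4, 4.4, -0.7]
gripper_width: -0.004
grasp_force: 2.3
time: 10.95
tool_pos: [0.4945, 0.3748, 0.0639]
tool_rot: [-0.001, -0.158, 0.988, -0.001]
contact_force: [0.7, -0.4, 0.2]
gripper_width: -0.004
grasp_force: 0.4
[250.30205656 199.50942588] 2334 [1.13766042 0.33475332 0.44100704] [148.26422257 210.30714607]
0.2 [245. 280.]
0.4 [257. 262.]
0.6 [264. 241.]
0.8 [267. 217.]
1.0 [265. 192.]
1.2 [257. 167.]
1.4 [244. 143.]
```

View pics/w9.png

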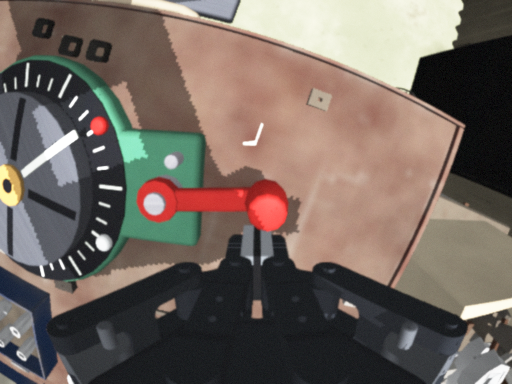

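The knob is now at (267,205), about half way round, and still centred on the fingertips. I'll continue.

```bash
python3 -m inch '[[[0.005,0,0],[0,0,0],0],[[0.005,0,0],[0,0,0],0],[[0.005,0,0],[0,0,0],0],[[0.004,0,0],[0,0,0],0],[[0.003,0,0],[0,0,0],0],[[0.003,0,0],[0,0,0],0],[[0,0,0],[0,0,0],0]]'
python3 -W ignore - <<'E'
from h import *
p,_=snap("wrist","pics/w10.png"); s=manip.state(); piv=np.array([.4924,.3167])
f=(s["tool_pos"][:2]-piv)@np.array([[-.951,-.309],[-.309,.951]]).T; print("finger tx,ty",f,s["contact_force"])
h=cv2.cvtColor(p,cv2.COLOR_RGB2HSV); 
b=blob(p,*RED,(257,205),45); print(b[0],b[1],wray(*b[0],.056))
for q in np.arange(1,1.5,.1):
    a=.215+np.pi/2-.7+q; print(q.round(1),pr([*(piv+.058*np.r_[np.cos(a),np.sin(a)]),.052]).round())
E
```

```text
time: 11.7
tool_pos: [0.4714, 0.3673, 0.0643]
tool_rot: [-0.0, -0.157, 0.988, -0.0]
contact_force: [1.0, -0.2, -0.2]
gripper_width: 0.0
grasp_force: 0.4
finger tx,ty [0.00432684 0.05473362] [ 0.91930645  0.14813278 -0.53610588]
[247.76449912 206.63049209] 2276 [0.44989841 0.35513185 0.056     ]
1.0 [263. 237.]
1.1 [260. 227.]
1.2 [256. 216.]
1.3 [251. 205.]
1.4 [244. 195.]
```

```bash
python3 -m inch '[[[0.002,0,0],[0,0,0],0],[[0.001,0,0],[0,0,0],0],[[0.001,0,0],[0,0,0],0],[[0.001,0,0],[0,0,0],0],[[0,0,0],[0,0,0],0],[[0,0,0],[0,0,0],0]]' && python3 -m inch '[[[0.0005,0,0],[0,0,0],0],[[0.0005,0,0],[0,0,0],0],[[0,0,0],[0,0,0],0]]'
```

```text
time: 12.35
tool_pos: [0.4671, 0.3661, 0.0645]
tool_rot: [0.0, -0.157, 0.988, 0.0]
contact_force: [1.1, -1.6, 0.7]
gripper_width: 0.001
grasp_force: 1.2
time: 12.65
tool_pos: [0.4661, 0.3658, 0.0644]
tool_rot: [0.0, -0.157, 0.988, 0.0]
contact_force: [2.6, -0.2, 0.4]
gripper_width: -0.003
grasp_force: 1.3
```

Not at the stop yet, because the force is only friction. I'll go on in half-millimetre rows until the force rises.

```bash
for i in 1; do python3 -m inch '[[[0.0005,0,0],[0,0,0],0],[[0.0005,0,0],[0,0,0],0],[[0,0,0],[0,0,0],0]]'; done | grep -E "pos|contact"; python3 -m inch '[[[0.0005,0,0],[0,0,0],0],[[0.0005,0,0],[0,0,0],0],[[0,0,0],[0,0,0],0]]' | grep -E "pos|contact"
```

```text
tool_pos: [0.4651, 0.3654, 0.0643]
contact_force: [3.5, -0.7, 0.9]
tool_pos: [0.4641, 0.3651, 0.0643]
contact_force: [3.1, -0.3, 1.0]
```

```bash
python3 -m inch '[[[0.0005,0,0],[0,0,0],0],[[0.0005,0,0],[0,0,0],0],[[0,0,0],[0,0,0],0]]' | grep -E "pos|contact"; python3 -m inch '[[[0.0005,0,0],[0,0,0],0],[[0.0005,0,0],[0,0,0],0],[[0,0,0],[0,0,0],0]]' | grep -E "pos|contact"
python3 -W ignore - <<'E'
from h import *
p,_=snap("wrist","pics/w11.png"); piv=np.array([.4924,.3167]); b=blob(p,*RED,(245,200),45); print(b[0],b[1])
for q in (1.2,1.3,1.4): 
    a=.215+np.pi/2-.7+q; print(q,pr([*(piv+.058*np.r_[np.cos(a),np.sin(a)]),.052]).round())
cv2.imwrite("pics/w11c.png",cv2.resize(p[60:300,:400,::-1],None,fx=2,fy=2))
E
```

```text
tool_pos: [0.4633, 0.3648, 0.0643]
contact_force: [4.1, -0.7, 0.6]
tool_pos: [0.4631, 0.3647, 0.0645]
contact_force: [7.1, 0.5, -0.5]
[238.7524488  208.36954586] 2246
1.2 [256. 233.]
1.3 [251. 223.]
1.4 [244. 213.]
```

View pics/w11c.png

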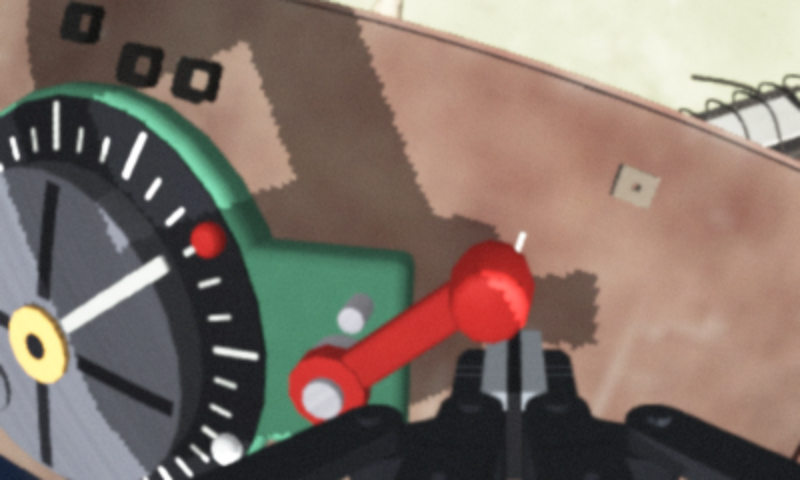

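The lever bar (crop (410,330)) now lies by its stop pin (350,318). The force is rising while the motion stalls. One more millimetre will confirm that, then I'll back off and up.

```bash
python3 -m inch '[[[0.0005,0,0],[0,0,0],0],[[0.0005,0,0],[0,0,0],0],[[0,0,0],[0,0,0],0]]' | grep -E "pos|contact"; python3 -m inch '[[[-0.006,0,0],[0,0,0],0],[[-0.012,0,0],[0,0,0],0],[[-0.012,0,0],[0,0,0],0],[[0,0,-0.03],[0,0,0],0],[[0,0,-0.03],[0,0,0],0],[[0,0,-0.03],[0,0,0],0],[[0,0,0],[0,0,0],0],[[0,0,0],[0,0,0],0]]'
python3 -W ignore - <<'E'
from h import *
p,_=snap("wrist","pics/w12.png"); piv=np.array([.4924,.3167])
print(manip.state()["contact_force"],pr([.5154,.2112,.042]),pr([.4633,.2667,.024]))
b=blob(p,*RED,pr([.4464,.352,.058]),25); print(b[0],b[1]); k=wray(*b[0],.054)[:2]-piv; print(k,np.linalg.norm(k),"q",np.arctan2(k[1],k[0])-.215-np.pi/2+.7)
for v in (225,240):
    try: check(p,-3.97,v)
    except Exception as e: print(e)
cv2.imwrite("pics/w12c.png",cv2.resize(p[60:300,:400,::-1],None,fx=2,fy=2))
E
```

```text
tool_pos: [0.4629, 0.3646, 0.0646]
contact_force: [9.6, 0.7, -3.4]
time: 15.0
tool_pos: [0.4905, 0.374, 0.155]
tool_rot: [0.0, -0.157, 0.988, 0.0]
contact_force: [-0.2, -0.1, 1.1]
gripper_width: 0.001
grasp_force: 0.0
[-0.33571688 -0.35793738 -0.7139868 ] [ 76.72378496 166.32707289] [149.83713652 123.81497423]
[244.24754902 135.22426471] 816
[-0.04579301  0.03200733] 0.05587011196892457 q 1.4457709492913897
cen [0.511  0.2123] R 0.0728 yaw 0.1924 rms [0.00062] ['red', 'yel', 'wht']
pointer n 254 mean ang -3.9907 line ang 2.3109 offset from axis -0.0007 width 0.0018
dial -1.0415 to turn (mean ang) 0.0062 (line) -0.0122
finger rel post tx,ty 0.0976 0.1743 F [-0.3 -0.4 -0.7]
cen [0.511  0.2123] R 0.0728 yaw 0.1924 rms [0.00062] ['red', 'yel', 'wht']
pointer n 233 mean ang -3.9917 line ang 2.3113 offset from axis -0.0008 width 0.0017
dial -1.0426 to turn (mean ang) 0.0072 (line) -0.0126
finger rel post tx,ty 0.0976 0.1743 F [-0.3 -0.4 -0.7]
```

View pics/w12c.png

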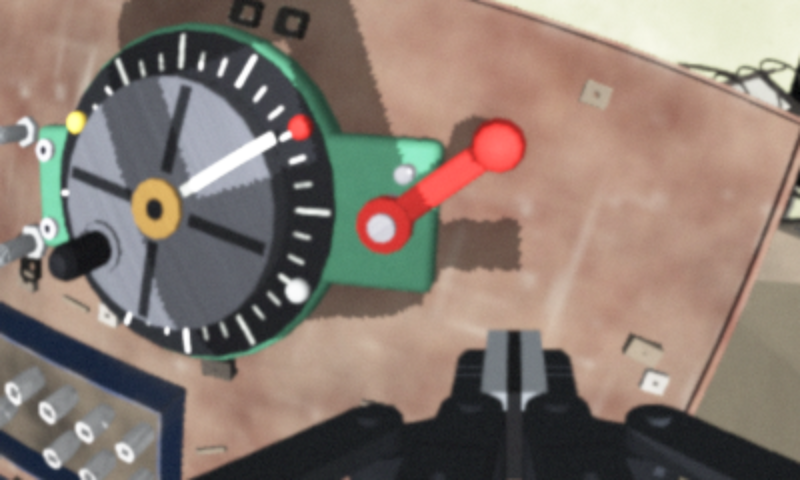

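The pointer (275,138) is in line with the red stud (300,127). The lever (500,145) is against its stop pin, the arm is clear, and the bolts are still standing. I'm handing in.

```bash
python3 -c "
from plant import manip
print(manip.job_done())"
```

```text
the job is handed in; nothing more can be done
None
```

The dial is set with its pointer on the red stud (measured within about 0.01 rad, limit 0.053), the lock lever is against its stop, the arm is clear of everything, and the job was handed in at about 15 s; no verdict was returned.

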